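# Open a gel pot in the bench holder

### The job

Take the gel pot with the coral dot on its cap out of the tray and stand it upright, fully home, in the square socket of the teal holder, which braces it against turning. Then unscrew its tight cap anticlockwise, stop turning as soon as the thread lets go (about a quarter turn), and lift the cap straight up; finish still holding the cap level and still, just above the open pot and clear of it, with the pot left seated in the holder. Do not disturb the other pots or the buffer block.

Things in the scene. Friction and masses are not known exactly. Their poses are not given: they have to be found in the camera images.
- pot_mid (a point): the wanted pot without its cap: dusty pink, square foot 40 x 40 mm and 42 mm tall, then a round neck 26 mm across (34 mm over its thread ridges); 0.1 to 0.15 kg, loose, 66 mm tall with its cap on. The point is the centre of the square foot, 21 mm above the underside; z is up, x and y are square to the flat sides
- cap_mid (a point): the wanted pot's screw cap: rose, twelve-sided, 44 mm across, 22 mm tall, 25 g, coral-red dot on top. The point is its centre, 11 mm above its lower edge; z is up. Screwed on, it lies 34 mm above pot_mid, its x axis 0 to 0.2 rad anticlockwise of the pot's. It sits tight and carries the pot when lifted
- pot_rim (a point): centre of the pot's mouth, 60 mm above its underside. Tight, the cap's lower edge is 16 mm below it. Turned anticlockwise from above, the cap does not rise; its thread lets go with its x axis about 1.05 rad from the pot's, it lifts freely at 1.15 to 1.95 rad and meets a stop near 2.05 rad. Turning it takes about 0.2 N m
- holder_floor (a point): the holder: a teal block fixed to the bench, 100 x 100 mm base, with a square socket 44 mm wide and a flared yellow mouth 25 mm above the bench. The point is the centre of the socket's floor, 6 mm above the bench; its x and y axes are square to the socket's walls. The pot fits in any of its four quarter turns; seated, pot_mid is 21 mm above this point
- tray: the storage tray: dark open tray fixed to the bench, 150 x 290 mm, walls 22 mm high, floor 4 mm above the bench, origin under its centre, long side along its y. Three pots stand in it in a row along y, about 85 mm apart, in any order
- mint_pot_mid (a point): a bystander: a closed pot of the same shape and size as the wanted one (foot 40 x 40 mm, cap 44 mm across, 66 mm tall), with a mint-green dot on its cap, loose in the tray; not to be disturbed. This point is at its centre, 33 mm above its underside
- violet_pot_mid (a point): a bystander: a closed pot of the same shape and size as the wanted one (foot 40 x 40 mm, cap 44 mm across, 66 mm tall), with a violet dot on its cap, loose in the tray; not to be disturbed. This point is at its centre, 33 mm above its underside
- buffer_mid (a point): a bystander: nail buffer block, pale blue on white, 26 x 90 x 26 mm, lying loose on the bench; not to be disturbed. The point is its centre

How it is judged:
By the outcome, as a careful person would: the job done as asked, in the order asked, and still so for the second after the job is handed in, while the arm keeps its last pose, push and grip.
It also fails if it takes over 48 s, if anything falls off the work surface, if the arm or the gripper's body presses on something with over 40 N, if the wrist force passes 120 N, or if a joint passes its speed limit or range.

### The arm

A 7-joint arm with a two-finger parallel gripper is mounted at the origin on the work surface. World frame = base frame: x ahead of the robot, y to its left, z up, the work surface at z = 0. Lengths are in mm, angles in rad, forces in N, time in s.
With the tool pointing down it reaches from about 425 to 950 mm from the base axis. Payload 4.7 kg.
Tool frame: the origin (TCP) lies at the very end of the fingers, on their centre line; the grasp point (between the pads) lies 19 mm behind it; x points along the fingers, y is the direction in which the jaws open and shut, and the axes are right-handed (so a half turn about x gives the same grasp; the last joint's range is limited). The gripper opens to 85 mm and grips with 20 to 120 N. Pads are 22 mm wide; open, the fingers measure 114 mm over their backs; the gripper's body (76 mm by 85 mm) begins 54 mm behind the grasp point. The pads swing forward as they close: fully open they stand 13 mm farther back than shut.
Start: joints at [1.181, 0.469, -0.049, 1.532, 0.024, 1.141, -0.082], TCP at [238.337, -631.541, 231.335] pointing down, gripper open.
Joint ranges: [-2.59, 2.59], [-0.33, 1.99], [-1.39, 1.29], [0.1, 2.45], [-1.04, 4.18], [0.21, 1.99], [-2.66, 2.66]. Speed limits (rad/s): [2.57, 2.57, 3.14, 3.14, 3.14, 3.14, 3.14].

### API

Orientations are given as a unit quaternion [x, y, z, w].
In Python, from rig import robot gives the robot as it stands.
- The arm moves only by the tool step_arm, never from a script. Its argument "targets" is a list of rows, each a list of 4 numbers: the shift along the tool's x, y, z normalised to -1 to 1, where 1 is 200 mm, then the turn about the tool's x normalised to -1 to 1, where 1 is 45 degrees. A call has 1 to 10 rows; each row is the pose to reach, as a shift and turn from the pose measured when the call began, along the tool's axes at that moment; what a row does not reach only later rows make up. A row lasts 1/10 s, in which the tool goes at most 50 mm and 8.59 degrees, less where a joint would pass 70% of its speed; a pose out of reach is approached as far as the arm can. A call with a number of a shift or a turn outside -1 to 1 is refused whole. A call with a gripper value outside its range is refused whole. "fingers" is the gripper command: -1 is shut, 1 is fully open, values between are in proportion, set as the call begins (left out, the last holds). The fingers move at their own pace and stop on an object; the grip force is fixed at half the most. Time passes only in rows, so rows that repeat a pose let the fingers close. It gives the time, the measured TCP pose, the force and the opening at its end, in the units of the state.
- robot.observe(): the state, without advancing time (a new reading comes with each control period).
- robot.read_camera(name): name is "side" or "top" or "wrist"; returns a dict with "image" (400x640x3 uint8, red, green, blue), "range_z" (400x640 float32, mm along the optical axis (not along the pixel's ray), 0 where there is no reading), "fx", "fy", "cx", "cy" (pixels), "position" and "orientation" of the camera in the world; the wrist camera has in their place "mount" (4x4, takes a point from camera to tool coordinates, whose origin is the TCP and whose axes are the tool frame's). Camera axes: x right, y up, looking along -z (the intrinsics and any distortion apply to the point x, -y, -z); pixel columns grow to the right and rows downward; lengths in mm; the calibration is good to about 2 mm. A picture is of the moment at which its call begins: read the wrist's pose just before it.
- robot.finish_job(): hands the job in, once; it reports no verdict.
Trained networks look in the newest picture that a camera, given by its name, has taken for a name from the list of things; names that differ only in an ending like _2 or _b are one class to them, and where a whole thing is asked for, a point or a joint stands for the part that bears it (a point fixed in the world has none). Each returns a list of dicts, best first, with "confidence" (0 to 1); they miss things now and then, are a little off and sometimes report something else, mostly with a low value. They report only what shows in the picture. A call takes as long as a camera call.
- robot.spot_in(camera, label): "point" ([column, row] in pixels, amid what is visible of it).
- robot.tip_of(camera, label): "point" ([column, row] in pixels: a listed point, or the origin of a listed thing).
The state is a dict: "clock": time; "joints": joint angles; "joint_vel": joint speeds; "joint_efforts": joint torques, N m; "tool_pos": TCP position; "ee_rot": TCP orientation; "force": force on the tool from outside, world axes, zero at the start; "ft_torque": the same for the moment, N m; "opening": finger opening in mm.
Only numpy, scipy, OpenCV 4.12 (cv2) and the standard library are available. Lean on these libraries where they do the work, as an engineer would, in place of code of your own. Each camera call takes 0.05 s, during which the arm holds its last target. There are 200 camera calls.

## Working session

There is one attempt and no reset: what is moved stays moved. The work goes in short steps, Python scripts to look and compute and a tool call to move; the robot and the scene stay as the last step left them, time stands still between calls to the robot, and variables do not carry over. Pictures are saved under pics/ and viewed, about 8 in all and at most 12, crops included, and the job is handed in when it is done.

Besides the shell and the picture viewer there is one more tool, called after ">>>" as name(argument=value, ...), one argument or row to a line, values as JSON. step_arm: Moves the arm, as the interface text tells. Scaled input: -1 to 1 covers 200 mm each way for a shift and 45 degrees each way for a turn. Its arguments: {"type":"object","properties":{"targets":{"type":"array"},"fingers":{"type":"number"}},"required":["targets"]}

```bash
mkdir -p pics
cat > h.py <<'E'
import numpy as np, cv2
from scipy.spatial.transform import Rotation as R
from rig import robot
def cam(name):
    s=robot.observe(); c=robot.read_camera(name)
    T=np.eye(4)
    if name=="wrist":
        W=np.eye(4); W[:3,:3]=R.from_quat(s["ee_rot"]).as_matrix(); W[:3,3]=s["tool_pos"]
        T=W@np.array(c["mount"])
    else:
        T[:3,:3]=R.from_quat(c["orientation"]).as_matrix(); T[:3,3]=c["position"]
    c["T"]=T; return c
def ray(c,px):
    d=np.array([(px[0]-c["cx"])/c["fx"],-(px[1]-c["cy"])/c["fy"],-1.0]); return c["T"][:3,:3]@d, c["T"][:3,3]
def atz(c,px,z):
    d,o=ray(c,px); return o+d*(z-o[2])/d[2]
def cloud(c):
    v,u=np.mgrid[:400,:640]; z=c["range_z"]
    P=np.stack([(u-c["cx"])/c["fx"]*z,-(v-c["cy"])/c["fy"]*z,-z],-1)
    return P@c["T"][:3,:3].T+c["T"][:3,3]
def save(c,n): cv2.imwrite("pics/"+n,c["image"][:,:,::-1])
E
cat > a.py <<'E'
from h import *
s=robot.observe(); print({k:np.round(v,3) for k,v in s.items()})
for n in ("top","side"):
    c=cam(n); save(c,n+"1.png"); P=cloud(c); print(n,[k for k in c],c["position"],c["fx"])
    for l in ["pot_mid","cap_mid","holder_floor","tray","mint_pot_mid","violet_pot_mid","buffer_mid"]:
        for d in robot.tip_of(n,l)[:2]:
            p=d["point"]; q=np.clip(np.round(p).astype(int),0,[639,399]); print(l,round(d["confidence"],2),np.round(p),np.round(P[q[1],q[0]]))
E
python3 a.py
```

```text
{'clock': np.float64(0.0), 'joints': array([ 1.181,  0.469, -0.049,  1.534,  0.024,  1.141, -0.082]), 'joint_vel': array([-0.   , -0.   , -0.   ,  0.001, -0.002, -0.001,  0.   ]), 'joint_efforts': array([ 0.0000e+00, -5.1031e+01, -4.7000e-02, -2.3772e+01,  1.0000e-02,
        8.0000e-03,  0.0000e+00]), 'tool_pos': array([ 238.067, -630.993,  230.245]), 'ee_rot': array([-0.695, -0.128,  0.696, -0.126]), 'force': array([0.099, 0.26 , 0.194]), 'ft_torque': array([-0.022,  0.037,  0.065]), 'opening': np.float64(85.186)}
top ['image', 'range_z', 'fx', 'fy', 'cx', 'cy', 'position', 'orientation', 'T'] [ 385.73037745   52.99721771 1079.34369204] 470.07891877274756
pot_mid 0.62 [238. 228.] [573. 206.  72.]
holder_floor 0.82 [415. 261.] [ 483. -185.    3.]
tray 0.66 [240. 234.] [565. 207.  37.]
mint_pot_mid 0.7 [201. 224.] [587. 287.  71.]
buffer_mid 0.86 [341. 165.] [716. -32.  24.]
side ['image', 'range_z', 'fx', 'fy', 'cx', 'cy', 'position', 'orientation', 'T'] [498.92933263 544.16944227 622.51173767] 400.5883421465347
pot_mid 0.66 [320. 295.] [578. 232.  62.]
pot_mid 0.18 [317. 280.] [587. 213.  72.]
cap_mid 0.79 [316. 284.] [587. 220.  73.]
tray 0.58 [325. 305.] [572. 225.  19.]
tray 0.24 [317. 295.] [582. 234.  64.]
mint_pot_mid 0.57 [296. 340.] [594. 314.  72.]
violet_pot_mid 0.91 [339. 258.] [563. 153.  57.]
buffer_mid 0.96 [286. 185.] [712. -28.  25.]
```

```bash
cd pics; python3 -c "
import cv2
a=cv2.imread('top1.png')[120:320,120:480]; b=cv2.imread('side1.png')[150:400,200:560]
import numpy as np
a=cv2.resize(a,None,fx=2.2,fy=2.2)[:, :790]
cv2.imwrite('t.png',a)"
```

```text
(no output)
```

View pics/t.png

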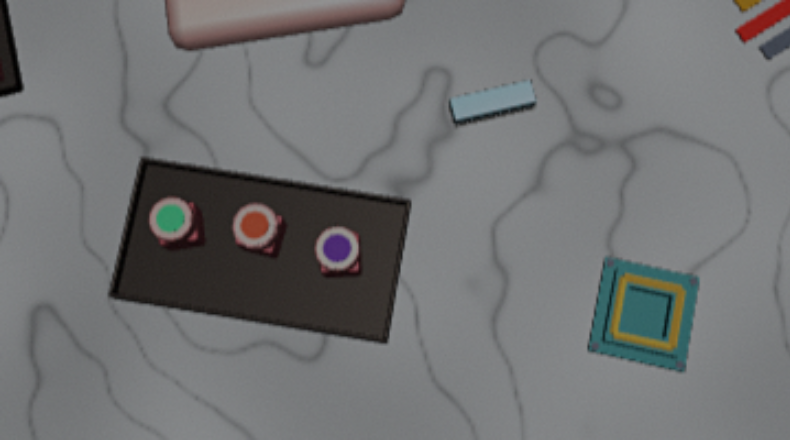

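View pics/side1.png

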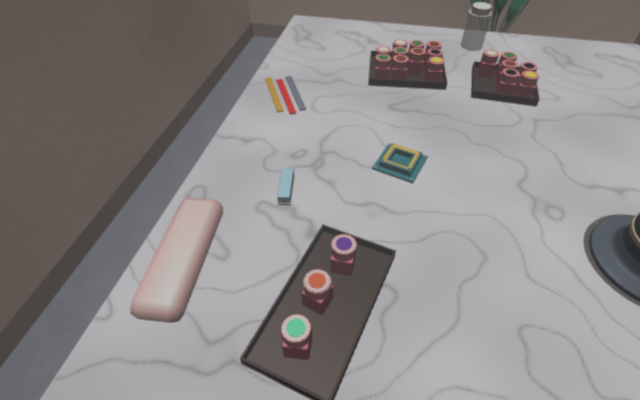

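Top view: the wanted coral pot is the middle one, at crop (255,226), or about (236,223) in the full image. Mint is on its left and violet on its right. The holder is at about (414,262) and the buffer at about (343,166).

```bash
cat >> h.py <<'E'
def blob(c,hue,z,smin=110,vmin=60,near=None,rad=150):
    hsv=cv2.cvtColor(c["image"],cv2.COLOR_RGB2HSV); h=hsv[...,0].astype(int)
    m=((h>=hue[0])&(h<=hue[1])&(hsv[...,1]>smin)&(hsv[...,2]>vmin)).astype(np.uint8)
    n,l,st,ce=cv2.connectedComponentsWithStats(m)
    out=[]
    for i in range(1,n):
        p=atz(c,ce[i],z)
        if st[i,4]>25 and (near is None or np.hypot(*(p[:2]-near))<rad): out.append((st[i,4],ce[i],p,l==i))
    return sorted(out,key=lambda t:-t[0])
def yawrect(c,mask,z):
    pts=np.argwhere(mask)[:,::-1]; w=np.array([atz(c,p,z)[:2] for p in pts],np.float32)
    (ctr,sz,a)=cv2.minAreaRect(w); return np.array(ctr),np.array(sz),(a+45)%90-45
def tool():
    s=robot.observe(); M=R.from_quat(s["ee_rot"]).as_matrix(); return s,np.array(s["tool_pos"]),M
def yaw(M): return np.degrees(np.arctan2(M[1,1],M[0,1]))  # of jaw axis
def plan(goal,jawyaw=None):
    s,p,M=tool(); d=M.T@(np.array(goal)-p)
    t=0 if jawyaw is None else -(jawyaw-yaw(M)+180)%360-180 if False else (0 if jawyaw is None else -((jawyaw-yaw(M)+90)%180-90))
    print("pos",p.round(1),"jaw",round(yaw(M),1),"down",M[:,0].round(3),"j",np.round(s["joints"],2),"F",np.round(s["force"],1),"op",round(float(s["opening"]),1),"t",round(float(s["clock"]),2))
    print("norm shift",(d/200).round(3),"turn deg",round(t,1),"norm",round(t/45,3))
E
python3 - <<'E'
from h import *
for n in ("top","side"):
    c=cam(n)
    for nm,hue,z,near in (("coral",(2,14),70,(575,205)),("mint",(60,85),70,(590,300)),("violet",(115,145),70,(565,135)),("yellow",(18,32),25,(483,-185)),("teal",(83,98),25,(483,-185))):
        for b in blob(c,hue,z,near=np.array(near),rad=60)[:2]:
            print(n,nm,b[0],b[1].round(1),b[2].round(1), [np.round(x,1) for x in yawrect(c,b[3],z)])
    P=cloud(c); Z=P[...,2]; 
    m=(abs(P[...,0]-483)<80)&(abs(P[...,1]+185)<80); print(n,"holder z pct",np.percentile(Z[m],[1,50,90,99]).round(1))
plan([575,206,200],None)
E
```

```text
top coral 120 [235.2 221.8] [587.3 212.1  70. ] [array([588.1, 212.5]), array([26.4, 24.4]), np.float64(-3.7)]
top mint 111 [196.8 218.9] [599.3 295.9  70. ] [array([599.1, 295.6]), array([26.4, 22.3]), np.float64(-3.7)]
top violet 114 [272.6 232.3] [558.9 131.6  70. ] [array([558.6, 131.9]), array([23.9, 24.3]), np.float64(-2.7)]
top yellow 341 [414.4 261.4] [ 480.7 -178.3   25. ] [array([ 481.1, -177.4]), array([67.5, 66.9]), np.float64(-16.3)]
top teal 772 [410.7 264.1] [ 475.2 -169.4   25. ] [array([ 479.1, -173.5]), array([96.4, 95.6]), np.float64(-16.2)]
top teal 443 [413.3 261.7] [ 480.2 -175.8   25. ] [array([ 480.7, -177. ]), array([49.2, 48.1]), np.float64(-16.1)]
top holder z pct [-4.4  1.8 20.2 25.6]
side coral 190 [316.6 280. ] [588.  211.6  70. ] [array([588.3, 211.4]), array([24. , 25.8]), np.float64(12.4)]
side mint 200 [295.5 327.1] [600.2 295.1  70. ] [array([600.3, 294.8]), array([22.3, 21.5]), np.float64(12.1)]
side violet 125 [343.5 243.1] [559.6 130.7  70. ] [array([559.5, 130.4]), array([22.5, 21.4]), np.float64(12.0)]
side yellow 120 [401.3 152.8] [ 481.4 -184.9   25. ] [array([ 481.4, -175. ]), array([62.7, 64.3]), np.float64(-16.1)]
side holder z pct [-3.   0.6 19.7 24.4]
pos [ 238.3 -631.6  231.4] jaw -69.3 down [ 0. -0. -1.] j [ 1.18  0.47 -0.05  1.53  0.02  1.14 -0.08] F [ 0.  -0.2  0.1] op 85.4 t 0.9
norm shift [ 0.156 -3.324 -3.053] turn deg 0 norm 0.0
```

>>> step_arm(
  targets=[
    [0,-0.85,-0.97,0],
    [0,-0.85,-0.97,0],
    [0,-0.85,-0.97,0],
    [0,-0.85,-0.97,0],
    [0,-0.85,-0.97,0],
    [0,-0.85,-0.97,0],
    [0,-0.85,-0.97,0],
  ],
)

```text
clock: 1.6
tool_pos: [361.1, -402.4, 231.8]
ee_rot: [0.696, 0.128, -0.695, 0.129]
force: [-0.1, -1.6, -0.3]
opening: 85.3
```

>>> step_arm(
  targets=[
    [0,-0.85,-0.97,0],
    [0,-0.85,-0.97,0],
    [0,-0.85,-0.97,0],
    [0,-0.85,-0.97,0],
    [0,-0.85,-0.97,0],
    [0,-0.85,-0.97,0],
    [0,-0.85,-0.97,0],
    [0,-0.85,-0.97,0],
  ],
)

```text
clock: 2.4
tool_pos: [480.9, -177.2, 231.5]
ee_rot: [-0.695, -0.127, 0.696, -0.128]
force: [-0.2, -0.4, -0.7]
opening: 85.6
```

Run:
```python
from h import *
c=cam("wrist"); save(c,"w1.png"); print(np.round(c["mount"],3),c["fx"])
for nm,hue,z in (("yellow",(18,32),25),("teal",(80,98),25)):
    for b in blob(c,hue,z)[:3]: print(nm,b[0],b[1].round(1),b[2].round(1),[np.round(x,1) for x in yawrect(c,b[3],z)])
for l in ("holder_floor",):
    for d in robot.tip_of("wrist",l)[:2]: print(d, atz(c,d["point"],6).round(1))
plan([588,212,200])
```

```text
[[ 1.00000e-03  3.12000e-01 -9.50000e-01 -1.43187e+02]
 [ 1.00000e+00 -0.00000e+00  1.00000e-03  5.82000e-01]
 [-0.00000e+00 -9.50000e-01 -3.12000e-01 -8.05170e+01]
 [ 0.00000e+00  0.00000e+00  0.00000e+00  1.00000e+00]] 309.286866273532
yellow 1276 [317.3 165.7] [ 483.5 -177.3   25. ] [array([ 482.4, -177.7]), array([67.3, 67.1]), np.float64(-16.2)]
yellow 363 [594.  330.8] [ 400.4 -620.    25. ] [array([ 400. , -620.3]), array([30.8, 32.4]), np.float64(20.7)]
teal 1220 [317.1 164.7] [ 484.4 -176.8   25. ] [array([ 482.8, -177.6]), array([49.1, 49.2]), np.float64(-16.4)]
teal 1014 [311.  176.1] [ 469.2 -174.8   25. ] [array([ 482.8, -175.4]), array([93. , 86.5]), np.float64(-16.3)]
teal 89 [333.  129.4] [ 528.1 -179.1   25. ] [array([ 527.3, -181.5]), array([31.2, 10.3]), np.float64(-16.1)]
{'point': [318.6, 160.5], 'confidence': 0.58} [ 486.  -178.1    6. ]
pos [ 480.6 -177.3  231.6] jaw -69.4 down [-0.    -0.001 -1.   ] j [ 0.53  0.22 -0.3   1.9   0.08  1.03 -1.02] F [-0.  -0.   0.2] op 85.8 t 2.5
norm shift [ 0.155 -1.633 -1.189] turn deg 0 norm 0.0
```

View pics/w1.png

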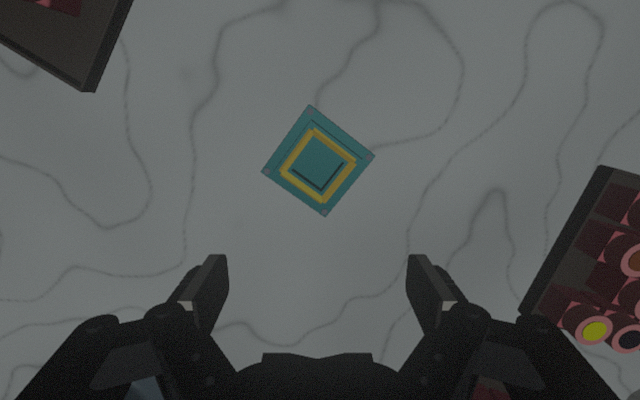

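Wrist view: the holder's yellow mouth is centred near pixel (317,165) and fully visible. That puts it at about (482,-177.5), yaw -16.2°. Next, the pot.

>>> step_arm(
  targets=[
    [0,-0.82,-0.6,0],
    [0,-0.82,-0.6,0],
    [0,-0.82,-0.6,0],
    [0,-0.82,-0.6,0],
    [0,-0.82,-0.6,0],
    [0,-0.82,-0.6,0],
  ],
)

```text
clock: 3.1
tool_pos: [535.2, 17.7, 231.1]
ee_rot: [-0.695, -0.126, 0.696, -0.127]
force: [0.5, -0.6, 0.3]
opening: 85.2
```

>>> step_arm(
  targets=[
    [0,-0.82,-0.6,0],
    [0,-0.82,-0.6,0],
    [0,-0.82,-0.6,0],
    [0,-0.82,-0.6,0],
    [0,-0.82,-0.6,0],
    [0,-0.82,-0.6,0],
    [0,-0.82,-0.6,0],
  ],
)

```text
clock: 3.8
tool_pos: [590.4, 209.6, 230.2]
ee_rot: [-0.695, -0.124, 0.697, -0.127]
force: [-0.1, -0.2, -0.4]
opening: 85.6
```

Run:
```python
from h import *
c=cam("wrist"); save(c,"w2.png"); np.savez("w2.npz",**{k:c[k] for k in ("image","range_z","fx","fy","cx","cy","T")})
for nm,hue in (("coral",(2,14)),("mint",(60,85)),("violet",(115,145))):
    for b in blob(c,hue,70)[:1]: print(nm,b[0],b[1].round(1),b[2].round(1))
plan([588,212,200])
q=[int(x) for x in blob(c,(2,14),70)[0][1]]
im=c["image"][max(0,q[1]-70):q[1]+80,q[0]-100:q[0]+100,::-1]
im=cv2.convertScaleAbs(im,alpha=1.8); cv2.imwrite("pics/w2c.png",cv2.resize(im,None,fx=4,fy=4,interpolation=cv2.INTER_CUBIC)); print(q)
```

```text
coral 558 [312.8 179.4] [587.7 211.9  70. ]
mint 620 [236.1 138.8] [600.1 296.   70. ]
violet 458 [374.8 228.9] [559.2 130.9  70. ]
pos [590.4 209.6 230.4] jaw -69.6 down [-0.001 -0.004 -1.   ] j [-0.08  0.43 -0.46  1.64  0.21  1.13 -1.8 ] F [ 1.2 -0.3 -0.1] op 85.3 t 3.85
norm shift [ 0.152 -0.016  0.007] turn deg 0 norm 0.0
[312, 179]
```

View pics/w2c.png

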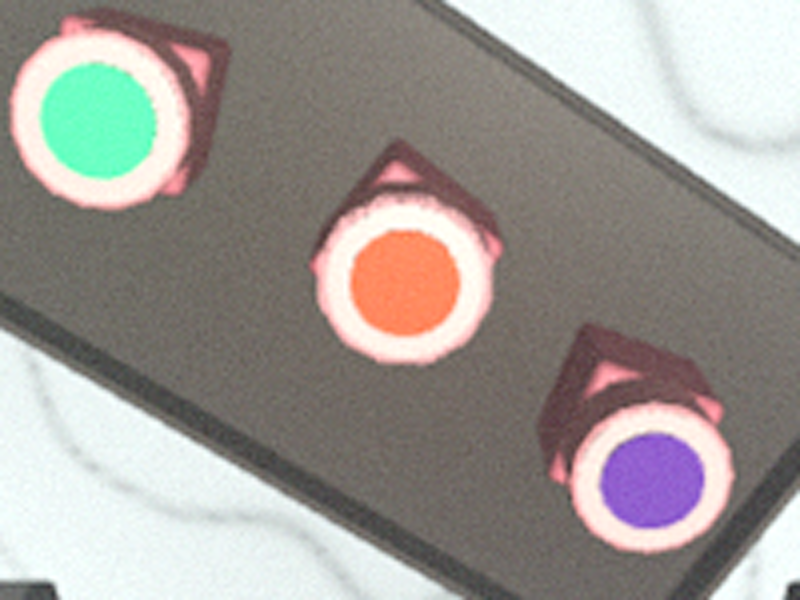

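The crop shows the coral cap centred at wrist pixel (313,179). The foot corners peek out at crop (313,265), (400,140) and (500,245). I'll fit the foot yaw with a projected prism model.

```bash
cat >> h.py <<'E'
def proj(c,P):
    q=(np.asarray(P)-c["T"][:3,3])@c["T"][:3,:3]; return np.stack([c["cx"]-c["fx"]*q[:,0]/q[:,2],c["cy"]+c["fy"]*q[:,1]/q[:,2]],-1)
def hull(c,P,sc=4):
    m=np.zeros((400*sc,640*sc),np.uint8); cv2.fillConvexPoly(m,cv2.convexHull(((proj(c,P)+.5)*sc-.5).round().astype(np.int32)),1)
    return cv2.resize(m.astype(np.float32),(640,400),interpolation=cv2.INTER_AREA)
def model(c,x,y,yw,zb):
    a=np.radians(yw+np.array([45,135,225,315])); r=20*2**.5
    sq=np.stack([x+r*np.cos(a),y+r*np.sin(a)],-1)
    F=np.vstack([np.c_[sq,np.full(4,zb)],np.c_[sq,np.full(4,zb+42)]])
    b=np.radians(np.arange(0,360,10)); ci=np.stack([x+22*np.cos(b),y+22*np.sin(b)],-1)
    C=np.vstack([np.c_[ci,np.full(36,zb+44)],np.c_[ci,np.full(36,zb+66)]])
    return np.maximum(hull(c,F),hull(c,C))
def fit(c,x,y,zb,mask,roi,yaws=np.arange(-45,45,1.5),sh=(-3,-1.5,0,1.5,3)):
    r0,r1,c0,c1=roi; best=[]
    for yw in yaws:
        e=min((np.abs(model(c,x+dx,y+dy,yw,zb)-mask)[r0:r1,c0:c1].sum(),dx,dy) for dx in sh for dy in sh); best.append((round(float(e[0]),1),round(float(yw),1))+e[1:])
    return sorted(best)
def pinkmask(c):
    rgb=c["image"].astype(int); return ((rgb[...,0]-rgb[...,1])>12).astype(np.float32)
E
python3 - <<'E'
from h import *
z=np.load("w2.npz"); c={k:z[k] for k in z}
rgb=c["image"].astype(int); print(rgb[130:190:8,313])
m=pinkmask(c); h=hull(c,np.array([[587.7,211.9,70.]])+np.array([[19*np.cos(a),19*np.sin(a),0] for a in np.linspace(0,6.2,24)])); m=np.maximum(m,(h>0.5))
roi=(130,212,280,350)
for r in fit(c,587.7,211.9,4,m,roi)[:6]: print(r)
plan([587.7,211.9,46])
s=cam("side"); m=pinkmask(s); h=hull(s,np.array([[587.7,211.9,70.]])+np.array([[19*np.cos(a),19*np.sin(a),0] for a in np.linspace(0,6.2,24)])); m=np.maximum(m,(h>0.5))
for r in fit(s,587.7,211.9,4,m,(262,315,295,340))[:4]: print("side",r)
E
```

```text
[[ 77  75  69]
 [ 73  69  62]
 [ 61  40  47]
 [ 98  70  70]
 [145 140 135]
 [149  80  58]
 [147  76  54]
 [145  73  48]]
(180.9, -16.5, 0, 0)
(183.0, -19.5, 0, 0)
(183.3, -18.0, 0, 0)
(185.1, -15.0, 0, 0)
(188.1, -21.0, 0, 0)
(194.6, -22.5, 0, 0)
pos [590.4 209.6 230.4] jaw -69.6 down [-0.001 -0.004 -1.   ] j [-0.08  0.43 -0.46  1.64  0.21  1.13 -1.8 ] F [ 1.2 -0.3 -0.1] op 85.3 t 3.85
norm shift [ 0.922 -0.019  0.007] turn deg 0 norm 0.0
side (182.6, -15.0, 0, -1.5)
side (183.3, -18.0, 0, -1.5)
side (187.1, -16.5, 0, -1.5)
side (189.1, -13.5, 0, -1.5)
```

>>> step_arm(
  targets=[
    [0.55,-0.019,0.007,0],
    [0.55,-0.019,0.007,0],
    [0.55,-0.019,0.007,0],
    [0.55,-0.019,0.007,0],
    [0.55,-0.019,0.007,0],
  ],
)

```text
clock: 4.4
tool_pos: [589.2, 212.9, 122.9]
ee_rot: [0.697, 0.124, -0.695, 0.126]
force: [0.4, -0.8, 1.4]
opening: 85.3
```

Run:
```python
from h import *
c=cam("wrist"); save(c,"w3.png"); np.savez("w3.npz",**{k:c[k] for k in ("image","range_z","fx","fy","cx","cy","T")})
b=blob(c,(2,14),70)[0]; print("coral",b[1].round(1),b[2].round(1)); p0=b[2]
plan([p0[0],p0[1],48])
g=cv2.GaussianBlur(c["image"].astype(np.float32).mean(-1),(0,0),0.7)
rs=np.arange(14,26,.1); out=[]
for a in np.arange(0,360,3):
    P=np.stack([p0[0]+rs*np.cos(np.radians(a)),p0[1]+rs*np.sin(np.radians(a)),np.full(len(rs),70)],-1)
    q=proj(c,P).astype(np.float32); v=cv2.remap(g,q[:,:1],q[:,1:],cv2.INTER_CUBIC)[:,0]
    k=np.argmin(np.gradient(v)[20:])+20; d=np.gradient(v); w=np.clip(-d[max(k-8,0):k+9],0,None); out.append((a,(w*rs[max(k-8,0):k+9]).sum()/w.sum()))
o=np.array(out)
# remove centre/tilt harmonics, then 12-fold phase
A=np.stack([np.ones(len(o))]+[f(k*np.radians(o[:,0])) for k in (1,2,3) for f in (np.cos,np.sin)]+[np.cos(12*np.radians(o[:,0])),np.sin(12*np.radians(o[:,0]))],-1)
good=np.ones(len(o),bool)
for _ in range(5):
    x=np.linalg.lstsq(A[good],o[good,1],rcond=None)[0]; res=o[:,1]-A@x; good=abs(res)<max(0.5,2*np.median(abs(res)))
print("r0",x[0].round(2),"amp12",np.hypot(*x[-2:]).round(3),"vertex at",(np.degrees(np.arctan2(x[-1],x[-2]))/12).round(1),"mod 30; n",good.sum(),"sd",res[good].std().round(2))
q=b[1].astype(int); im=cv2.convertScaleAbs(c["image"][q[1]-60:q[1]+60,q[0]-70:q[0]+70,::-1],alpha=1.6); cv2.imwrite("pics/w3c.png",cv2.resize(im,None,fx=4.5,fy=4.5,interpolation=cv2.INTER_CUBIC))
```

```text
coral [316.5 221.1] [587.6 211.9  70. ]
pos [589.5 213.2 123.5] jaw -69.7 down [ 0.004 -0.002 -1.   ] j [-0.1   0.54 -0.43  1.74  0.28  0.92 -1.87] F [ 1.4 -0.1  0.2] op 85.3 t 4.45
norm shift [0.377 0.002 0.012] turn deg 0 norm 0.0
r0 22.21 amp12 0.299 vertex at 5.8 mod 30; n 116 sd 0.15
```

View pics/w3c.png

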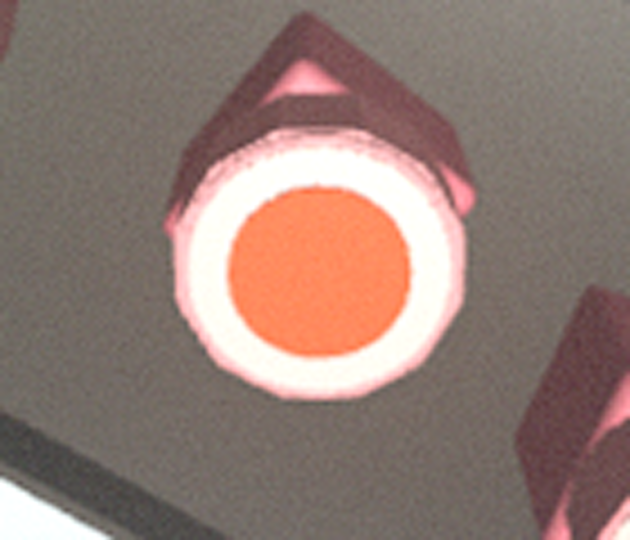

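The cap fills the crop with its centre at pixel (316,221). The measured 12-gon has flats at -69.2°, and the jaws are already at -69.7°. Descend, then grip.

>>> step_arm(
  targets=[
    [0.1,0.002,0.012,0],
    [0.2,0.002,0.012,0.01],
    [0.3,0.002,0.012,0.01],
    [0.385,0.002,0.012,0.01],
    [0.385,0.002,0.012,0.01],
    [0.385,0.002,0.012,0.01],
    [0.385,0.002,0.012,0.01],
  ],
)

```text
clock: 5.15
tool_pos: [588.7, 212.5, 47.9]
ee_rot: [0.699, 0.121, -0.694, 0.123]
force: [0.4, 0.2, -0.1]
opening: 85.4
```

Run:
```python
from h import *
plan([587.6,211.9,46.5],-69.2)
z=np.load("w3.npz"); c={k:z[k] for k in z}
m=pinkmask(c); p=np.array([[587.6,211.9,70.]]); h=hull(c,p+np.array([[19*np.cos(a),19*np.sin(a),0] for a in np.linspace(0,6.2,24)])); m=np.maximum(m,(h>0.5))
q=proj(c,p)[0].astype(int); roi=(q[1]-60,q[1]+25,q[0]-36,q[0]+40)
for r in fit(c,587.6,211.9,4,m,roi,yaws=np.arange(-30,0,1.),sh=(-1,0,1))[:6]: print(r)
```

```text
pos [588.7 212.5  47.9] jaw -70.1 down [ 0.007 -0.001 -1.   ] j [-0.13  0.62 -0.39  1.79  0.33  0.78 -1.92] F [ 0.4  0.2 -0.1] op 85.4 t 5.15
norm shift [0.007 0.001 0.006] turn deg -0.9 norm -0.02
(152.5, -19.0, 0, 0)
(156.5, -20.0, 0, 0)
(159.2, -18.0, 0, 0)
(161.8, -17.0, 0, 0)
(171.6, -16.0, 0, 0)
(174.6, -21.0, 0, 0)
```

>>> step_arm(
  targets=[
    [0.008,0.001,0.006,-0.02],
    [0.008,0.001,0.006,-0.02],
  ],
)

```text
clock: 5.35
tool_pos: [588.1, 212.0, 47.1]
ee_rot: [0.698, 0.127, -0.693, 0.128]
force: [0.3, 0.7, 0.4]
opening: 85.5
```

>>> step_arm(
  targets=[
    [0,0,0,0],
    [0,0,0,0],
    [0,0,0,0],
    [0,0,0,0],
    [0,0,0,0],
    [0,0,0,0],
    [0,0,0,0],
    [0,0,0,0],
  ],
  fingers=-1,
)

```text
clock: 6.15
tool_pos: [588.3, 212.5, 47.5]
ee_rot: [0.698, 0.127, -0.692, 0.128]
force: [-1.3, 1.6, 4.6]
opening: 42.6
```

Run:
```python
from h import *
plan([588,212,150],None)
```

```text
pos [588.3 212.5  47.5] jaw -69.2 down [ 0.009  0.    -1.   ] j [-0.13  0.62 -0.4   1.8   0.33  0.78 -1.9 ] F [-1.3  1.6  4.6] op 42.6 t 6.15
norm shift [-0.513  0.003 -0.002] turn deg 0 norm 0.0
```

>>> step_arm(
  targets=[
    [-0.06,0,0,0],
    [-0.15,0,0,0],
    [-0.3,0,0,0],
    [-0.45,0,0,0],
    [-0.55,0,0,0],
    [-0.55,0,0,0],
    [-0.55,0,0,0],
  ],
)

```text
clock: 6.85
tool_pos: [586.9, 211.7, 157.0]
ee_rot: [0.698, 0.127, -0.693, 0.128]
force: [-0.9, 1.1, -1.0]
opening: 42.2
```

Run:
```python
from h import *
plan([482,-177.4,157],None)
c=cam("side"); save(c,"s2.png")
for nm,hue in (("mint",(60,85)),("violet",(115,145))):
    for b in blob(c,hue,70)[:1]: print(nm,b[2].round(1))
im=c["image"][180:380,220:420,::-1]; cv2.imwrite("pics/s2c.png",cv2.resize(im,None,fx=3,fy=3,interpolation=cv2.INTER_CUBIC))
```

```text
pos [586.9 211.7 157. ] jaw -69.2 down [ 0.008 -0.001 -1.   ] j [-0.09  0.49 -0.45  1.72  0.26  0.97 -1.84] F [-0.9  1.1 -1. ] op 42.2 t 6.85
norm shift [-0.003  1.633  1.181] turn deg 0 norm 0.0
mint [600.2 295.   70. ]
violet [559.5 130.7  70. ]
```

View pics/s2c.png

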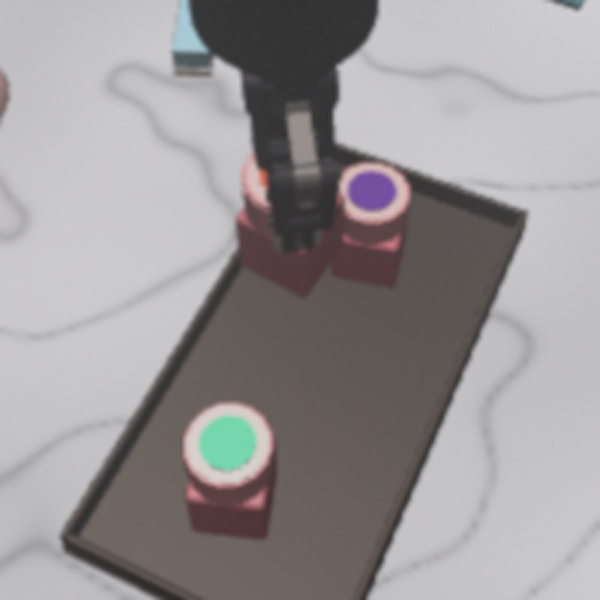

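The pot is in hand, and mint and violet haven't moved. Now carrying it to the holder.

>>> step_arm(
  targets=[
    [0,0.08,0.06,0],
    [0,0.2,0.145,0],
    [0,0.34,0.245,0],
    [0,0.48,0.345,0],
    [0,0.62,0.445,0],
    [0,0.72,0.52,0],
    [0,0.8,0.575,0],
    [0,0.817,0.59,0],
    [0,0.817,0.59,0],
  ],
)

```text
clock: 7.8
tool_pos: [533.3, 16.4, 154.9]
ee_rot: [0.697, 0.127, -0.694, 0.128]
force: [-0.1, 0.1, -0.9]
opening: 42.4
```

>>> step_arm(
  targets=[
    [0,0.08,0.06,0],
    [0,0.2,0.145,0],
    [0,0.34,0.245,0],
    [0,0.48,0.345,0],
    [0,0.62,0.445,0],
    [0,0.72,0.52,0],
    [0,0.8,0.575,0],
    [0,0.817,0.59,0],
    [0,0.817,0.59,0],
  ],
)

```text
clock: 8.7
tool_pos: [481.2, -177.2, 154.6]
ee_rot: [0.697, 0.127, -0.694, 0.128]
force: [0.1, 1.3, -0.7]
opening: 42.8
```

Run:
```python
from h import *
plan([482,-177.4,157],-66.9)
s,p,M=tool()
c=cam("wrist"); save(c,"w4.png"); np.savez("w4.npz",**{k:c[k] for k in ("image","range_z","fx","fy","cx","cy","T")})
pt=cam("top"); save(pt,"t4.png")
im=cv2.convertScaleAbs(c["image"][60:360,140:500,::-1],alpha=1.6); cv2.imwrite("pics/w4c.png",cv2.resize(im,None,fx=2,fy=2,interpolation=cv2.INTER_CUBIC))
```

```text
pos [ 481.2 -177.2  154.6] jaw -69.2 down [ 0.004 -0.    -1.   ] j [ 0.58  0.32 -0.37  1.98  0.15  0.86 -1.08] F [ 0.1  1.3 -0.7] op 42.8 t 8.7
norm shift [-0.012  0.002 -0.003] turn deg -2.3 norm -0.052
```

View pics/w4c.png

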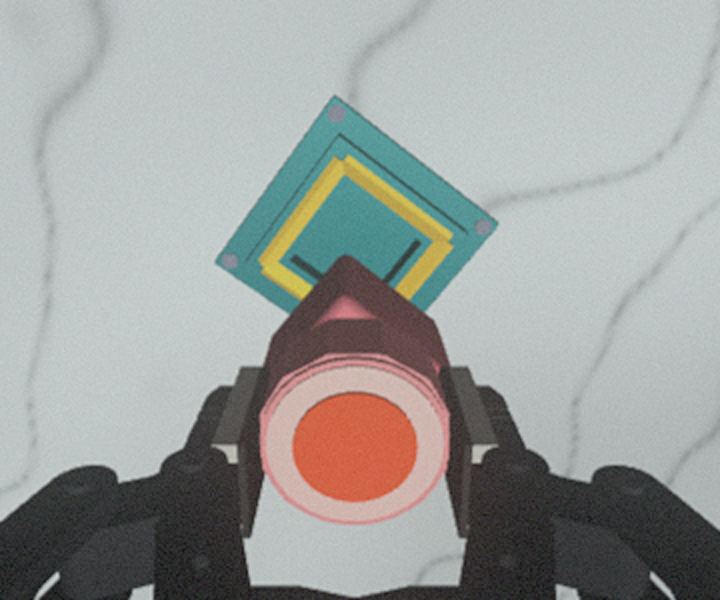

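The pot is hanging over the socket, with its back foot corner at crop (345,256). The holder corners are visible too. I'll fit the in-hand yaw against the holder in this same image.

Run:
```python
from h import *
z=np.load("w4.npz"); c={k:z[k] for k in z}
rgb=c["image"].astype(int); m=((rgb[...,0]-rgb[...,1]>8)&(rgb[...,2]>=rgb[...,1]-3)).astype(np.float32)
b=blob(c,(2,14),111+66)[0]; print("cap dot at",b[2].round(1),b[0])
p=np.array([[481.2,-177.2,177]]); h=hull(c,p+np.array([[21*np.cos(a),21*np.sin(a),0] for a in np.linspace(0,6.2,24)])); m=np.maximum(m,(h>0.5))
q=proj(c,p)[0]; print(q)
roi=(180,240,272,364)
for zb in (109,111,113):
  for r in fit(c,b[2][0],b[2][1],zb,m,roi,yaws=np.arange(-26,-10,1.),sh=(-1,0,1))[:4]: print(zb,r)
for nm,hue,zz in (("teal",(80,98),0),("teal",(80,98),6)):
    a=blob(c,hue,zz); mm=sum(x[3] for x in a if np.hypot(*(x[2][:2]-[490,-177]))<60)>0; print(nm,[np.round(x,1) for x in yawrect(c,mm,zz)])
t=cv2.imread("pics/t4.png")
```

```text
cap dot at [ 480.7 -177.9  177. ] 2670
[315.95327122 281.80516479]
109 (439.3, -19.0, -1, -1)
109 (442.1, -20.0, -1, -1)
109 (446.4, -18.0, -1, -1)
109 (456.8, -21.0, -1, -1)
111 (404.4, -19.0, -1, 0)
111 (407.2, -18.0, -1, -1)
111 (408.4, -20.0, -1, -1)
111 (413.4, -17.0, -1, -1)
113 (377.4, -19.0, -1, -1)
113 (379.8, -20.0, -1, -1)
113 (380.7, -18.0, -1, -1)
113 (392.1, -17.0, -1, 0)
teal [array([ 480.6, -178.4]), array([100.3, 100.3]), np.float64(-16.3)]
teal [array([ 482.1, -177.8]), array([98.3, 98.3]), np.float64(-16.3)]
```

>>> step_arm(
  targets=[
    [0.1,0.002,-0.003,-0.03],
    [0.2,0.002,-0.003,-0.06],
    [0.3,0.002,-0.003,-0.06],
    [0.37,0.002,-0.003,-0.06],
    [0.38,0.002,-0.003,-0.06],
    [0.38,0.002,-0.003,-0.06],
  ],
)

```text
clock: 9.4
tool_pos: [482.9, -175.5, 78.7]
ee_rot: [0.693, 0.145, -0.691, 0.145]
force: [0.3, 0.3, -1.4]
opening: 42.2
```

Run:
```python
from h import *
plan([482,-177.4,49.5],-66.5)
```

```text
pos [ 482.9 -175.5   78.7] jaw -66.3 down [ 0.004  0.    -1.   ] j [ 0.55  0.43 -0.35  2.04  0.22  0.7  -1.1 ] F [ 0.3  0.3 -1.4] op 42.2 t 9.4
norm shift [0.146 0.007 0.009] turn deg 0.2 norm 0.004
```

>>> step_arm(
  targets=[
    [0.01,0.007,0.009,0],
    [0.025,0.007,0.009,0],
    [0.05,0.007,0.009,0],
    [0.065,0.007,0.009,0],
    [0.08,0.007,0.009,0],
    [0.08,0.007,0.009,0],
  ],
)

```text
clock: 10.0
tool_pos: [481.6, -177.4, 62.3]
ee_rot: [0.693, 0.145, -0.691, 0.145]
force: [-0.0, 0.0, -1.6]
opening: 42.9
```

Run:
```python
from h import *
plan([482,-177.4,49.5],-66.5)
```

```text
pos [ 481.6 -177.4   62.3] jaw -66.3 down [ 0.003  0.001 -1.   ] j [ 0.54  0.45 -0.34  2.05  0.24  0.67 -1.11] F [-0.   0.  -1.6] op 42.9 t 10.0
norm shift [ 0.064  0.001 -0.002] turn deg 0.2 norm 0.004
```

>>> step_arm(
  targets=[
    [0.015,0.001,-0.001,0],
    [0.03,0.001,-0.001,0],
    [0.045,0.001,-0.001,0],
    [0.055,0.001,-0.001,0],
    [0.055,0.001,-0.001,0],
  ],
)

```text
clock: 10.5
tool_pos: [481.7, -177.4, 50.9]
ee_rot: [0.693, 0.145, -0.691, 0.145]
force: [-0.2, -0.4, -1.5]
opening: 42.4
```

Run:
```python
from h import *
plan([482,-177.4,49.5],-66.5)
```

```text
pos [ 481.7 -177.4   50.9] jaw -66.3 down [ 0.002  0.001 -1.   ] j [ 0.54  0.47 -0.33  2.06  0.25  0.65 -1.12] F [-0.2 -0.4 -1.5] op 42.4 t 10.5
norm shift [ 0.007  0.001 -0.002] turn deg 0.2 norm 0.004
```

Now press down in small steps until it touches the floor.

>>> step_arm(
  targets=[
    [0.005,0,0,0],
    [0.01,0,0,0],
    [0.01,0,0,0],
    [0.01,0,0,0],
  ],
)

```text
clock: 10.9
tool_pos: [481.8, -177.3, 49.6]
ee_rot: [0.693, 0.145, -0.691, 0.145]
force: [-2.2, 0.9, 6.2]
opening: 42.3
```

Run:
```python
from h import *
plan([482,-177.4,49.5],-66.5)
```

```text
pos [ 481.8 -177.3   49.6] jaw -66.3 down [ 0.003  0.001 -1.   ] j [ 0.54  0.47 -0.33  2.06  0.25  0.64 -1.12] F [-2.2  0.9  6.2] op 42.3 t 10.9
norm shift [ 0.     0.001 -0.001] turn deg 0.2 norm 0.004
```

It's seated: 6 N contact at exactly the expected height (TCP z 49.6). Now unscrewing anticlockwise, which is negative about tool x.

>>> step_arm(
  targets=[
    [-0.002,0,0,-0.08],
    [-0.002,0,0,-0.18],
    [-0.002,0,0,-0.3],
    [-0.002,0,0,-0.42],
    [-0.002,0,0,-0.54],
    [-0.002,0,0,-0.66],
    [-0.002,0,0,-0.78],
    [-0.002,0,0,-0.9],
    [-0.002,0,0,-0.9],
  ],
)

```text
clock: 11.8
tool_pos: [482.0, -177.4, 49.9]
ee_rot: [0.6, 0.375, -0.598, 0.376]
force: [0.8, 0.8, -0.5]
opening: 43.0
```

Run:
```python
from h import *
plan([481.8,-177.3,49.6],-66.3+60); print(np.round(robot.observe()["ft_torque"],2))
```

```text
pos [ 482.  -177.4   49.9] jaw -25.9 down [ 0.003  0.001 -1.   ] j [ 0.68  0.5  -0.51  2.05  0.39  0.68 -0.54] F [ 0.8  0.8 -0.5] op 43.0 t 11.8
norm shift [ 0.002 -0.001 -0.   ] turn deg -19.6 norm -0.434
[-0.01 -0.09 -0.  ]
```

>>> step_arm(
  targets=[
    [0,0,0,-0.1],
    [0,0,0,-0.2],
  ],
)

```text
clock: 12.0
tool_pos: [482.1, -177.5, 49.9]
ee_rot: [0.569, 0.421, -0.566, 0.422]
force: [-0.3, -0.5, -0.6]
opening: 42.1
```

Run:
```python
from h import *
plan([481.8,-177.3,49.6],-66.3+60); print(np.round(robot.observe()["ft_torque"],2))
c=cam("wrist"); save(c,"w5.png"); np.savez("w5.npz",**{k:c[k] for k in ("image","range_z","fx","fy","cx","cy","T")})
im=cv2.convertScaleAbs(c["image"][120:390,150:490,::-1],alpha=1.6); cv2.imwrite("pics/w5c.png",cv2.resize(im,None,fx=2.2,fy=2.2,interpolation=cv2.INTER_CUBIC))
```

```text
pos [ 482.1 -177.5   49.9] jaw -16.8 down [ 0.004  0.001 -1.   ] j [ 0.71  0.51 -0.55  2.05  0.42  0.68 -0.41] F [-0.3 -0.5 -0.6] op 42.1 t 12.0
norm shift [ 0.001 -0.002 -0.   ] turn deg -10.5 norm -0.234
[-0.03 -0.02 -0.06]
```

View pics/w5c.png

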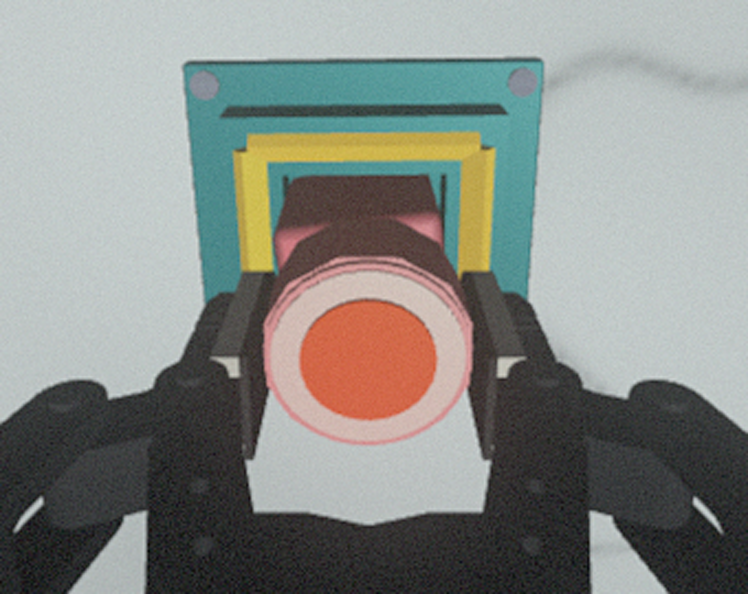

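The foot is in the socket and has twisted about 6° to brace, using up its slack. The cap is therefore at about 0.92 rad relative to the pot and needs about 15° more.

>>> step_arm(
  targets=[
    [0,0,0,-0.12],
    [0,0,0,-0.24],
    [0,0,0,-0.35],
    [0,0,0,-0.35],
    [0,0,0,-0.35],
  ],
)

```text
clock: 12.55
tool_pos: [482.0, -177.6, 49.7]
ee_rot: [0.506, 0.494, -0.504, 0.496]
force: [-0.6, -0.4, -0.6]
opening: 42.6
```

Run:
```python
from h import *
plan([481.8,-177.3,53],None); print(np.round(robot.observe()["ft_torque"],3))
c=cam("wrist"); np.savez("w6.npz",**{k:c[k] for k in ("image","range_z","fx","fy","cx","cy","T")})
```

```text
pos [ 482.  -177.6   49.7] jaw -1.1 down [ 0.004  0.001 -1.   ] j [ 0.76  0.53 -0.62  2.05  0.47  0.7  -0.18] F [-0.6 -0.4 -0.6] op 42.6 t 12.55
norm shift [-0.016 -0.001 -0.001] turn deg 0 norm 0.0
[ 0.04  -0.018 -0.006]
```

>>> step_arm(
  targets=[
    [-0.008,0,0,0],
    [-0.016,0,0,0],
    [-0.024,0,0,0],
    [-0.024,0,0,0],
  ],
)

```text
clock: 13.0
tool_pos: [482.3, -177.6, 54.9]
ee_rot: [0.506, 0.494, -0.504, 0.496]
force: [0.2, 0.5, 0.1]
opening: 42.4
```

Run:
```python
from h import *
F=[]
for _ in range(4):
    c=cam("wrist"); F.append(robot.observe()["force"])
print(np.mean(F,0).round(2)); plan([482,-177.5,80])
im=cv2.convertScaleAbs(c["image"][120:390,150:490,::-1],alpha=1.6); cv2.imwrite("pics/w7c.png",cv2.resize(im,None,fx=2.2,fy=2.2,interpolation=cv2.INTER_CUBIC))
```

```text
[-0.13 -0.08 -0.71]
pos [ 482.  -177.6   54.6] jaw -1.1 down [ 0.003  0.001 -1.   ] j [ 0.76  0.52 -0.63  2.04  0.46  0.71 -0.17] F [ 0.8 -0.2 -0.7] op 42.7 t 13.2
norm shift [-0.127  0.    -0.001] turn deg 0 norm 0.0
```

View pics/w7c.png

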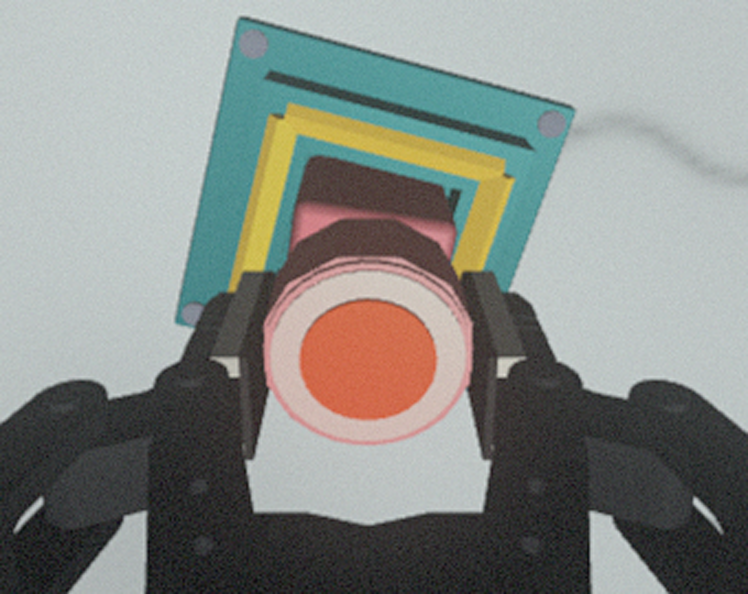

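The foot is still twisted about 6–7° in the socket. I'll compare with the pre-lift image: if the pot came up with the cap, the foot pixels won't have changed.

Run:
```python
from h import *
z=np.load("w6.npz"); c=cam("wrist")
a=cv2.convertScaleAbs(z["image"][120:390,150:490,::-1],alpha=1.6); b=cv2.convertScaleAbs(c["image"][120:390,150:490,::-1],alpha=1.6)
v=np.hstack([a[:160,80:260],b[:160,80:260]]); cv2.imwrite("pics/cmp.png",cv2.resize(v,None,fx=2.2,fy=2.2,interpolation=cv2.INTER_CUBIC))
d=np.abs(z["image"].astype(int)-c["image"]).mean(-1)
print("foot area diff",d[190:235,285:350].mean().round(1),"holder",d[150:190,250:380].mean().round(1),"cap",d[250:300,290:340].mean().round(1))
```

```text
foot area diff 8.5 holder 8.5 cap 2.1
```

View pics/cmp.png

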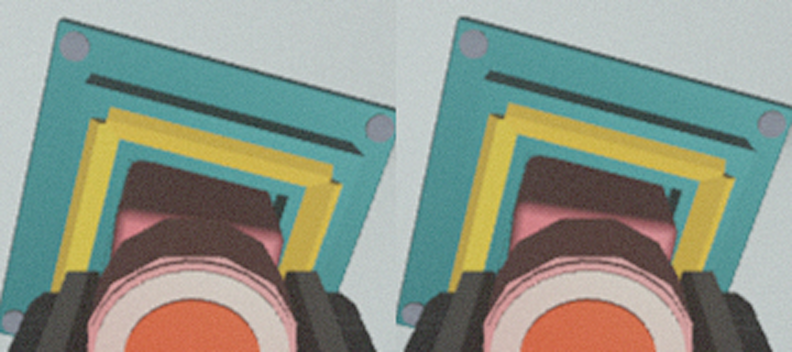

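The foot moved with the holder, not the cap, so the thread has let go. Lifting straight up about 25 mm, to leave 14 mm of clearance.

>>> step_arm(
  targets=[
    [-0.02,0,0,0],
    [-0.04,0,0,0],
    [-0.06,0,0,0],
    [-0.08,0,0,0],
    [-0.1,0,0,0],
    [-0.12,0,0,0],
    [-0.125,0,0,0],
    [-0.125,0,0,0],
    [-0.125,0,0,0],
    [-0.125,0,0,0],
  ],
)

```text
clock: 14.25
tool_pos: [481.8, -177.6, 79.3]
ee_rot: [0.506, 0.495, -0.504, 0.496]
force: [-0.1, -0.1, -1.3]
opening: 42.9
```

Run:
```python
from h import *
c=cam("side"); t=cam("top"); w=cam("wrist"); plan([482,-177.5,80])
for nm,hue in (("mint",(60,85)),("violet",(115,145))):
    for b in blob(c,hue,70)[:1]: print(nm,b[2].round(1))
for d in robot.tip_of("side","buffer_mid")[:1]: print("buffer px",d)
a=cv2.resize(c["image"][90:190,340:460,::-1],None,fx=3.3,fy=3.3,interpolation=cv2.INTER_CUBIC)
b=cv2.resize(cv2.convertScaleAbs(w["image"][120:340,200:464,::-1],alpha=1.6),(396,330)); cv2.imwrite("pics/end.png",np.hstack([a,b]))
```

```text
pos [ 481.8 -177.6   79.4] jaw -1.1 down [ 0.003  0.001 -1.   ] j [ 0.79  0.49 -0.65  2.03  0.42  0.76 -0.14] F [-0.5 -0.4 -0.4] op 42.5 t 14.4
norm shift [-0.003  0.001 -0.   ] turn deg 0 norm 0.0
mint [600.2 295.1  70. ]
violet [559.6 130.7  70. ]
buffer px {'point': [286.4, 187.9], 'confidence': 0.67}
```

View pics/end.png

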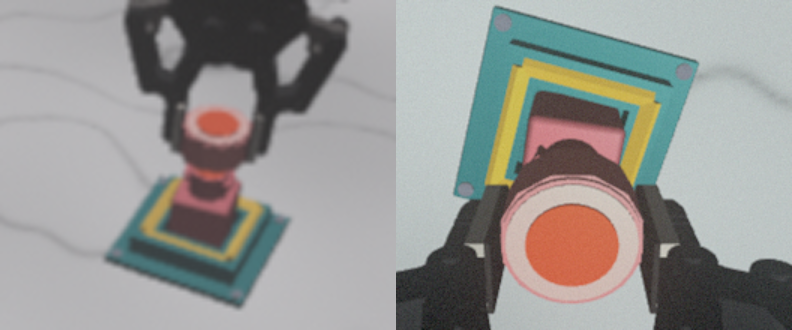

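The side view shows the cap held level at (215,125) above the open neck, with the pot standing in the socket. The wrist view shows the foot down in the socket. Handing in.

```bash
python3 -c "
from rig import robot
print(robot.finish_job())"
```

```text
the job is handed in; nothing more can be done
None
```

The coral-dot pot is seated in the teal holder, and the gripper is holding its cap level above the open mouth. I handed the job in at about 14.4 s.

**What I did:** I gripped the pot by two opposite flats of its cap, carried it over and lowered it until it touched the socket floor. I then turned the cap about 65° anticlockwise, stopped, and lifted it straight up.

**Last checks:**
- **Seating:** contact was about 6 N at the expected height (TCP z 49.6 mm). The final pictures show the foot down in the socket.
- **Thread release:** in a 5 mm test lift, the foot stayed with the holder and did not rise with the cap. I estimated the cap at about 1.19 rad to the pot, near the start of the free-lift range.
- **Clearance:** the cap's lower edge is about 14 mm above the rim, going by the tool height. The tool is within 0.2° of vertical.
- **Other pots:** the mint and violet pots show the same positions as before, to within 0.2 mm.
- **Buffer block:** the arm did not go near it. Its detection shifted about 3 pixels from the first picture, which I put down to network noise and did not check further.

**Inconclusive readings:**
- **Force and torque:** the readings during and after unscrewing were too small and noisy to confirm the release. I relied on the pictures instead.
- **Pot angle:** it sits about 6° off square in the socket, because it turned until the walls braced it.

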